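# Walk the rearing tank home and prop it

### The arm

A 6-joint arm with a two-finger parallel gripper is mounted at the origin on the work surface. World frame = base frame: x ahead of the robot, y to its left, z up, the work surface at z = 0. Lengths are in m, angles in rad, forces in N, time in s.
With the tool pointing down it reaches from about 0.3 to 0.875 m from the base axis. Payload 6.4 kg.
Tool frame: the origin (TCP) lies at the very end of the fingers, on their centre line; the grasp point (between the pads) lies 19 mm behind it; x points along the fingers, y is the direction in which the jaws open and shut, and the axes are right-handed (so a half turn about x gives the same grasp; the last joint's range is limited). The gripper opens to 85 mm and grips with 20 to 120 N. Pads are 22 mm wide; open, the fingers measure 114 mm over their backs; the gripper's body (76 mm by 85 mm) begins 54 mm behind the grasp point. The pads swing forward as they close: fully open they stand 13 mm farther back than shut.
Start: joints at [-1.414, 0.181, 1.607, -0, 1.354, -0.206], TCP at [0.204, -0.538, 0.231] pointing down, gripper open.
Joint ranges: [-2.99, 2.99], [-0.89, 2.07], [0.3, 2.58], [-1.14, 4.28], [0, 2.63], [-3.12, 3.12]. Speed limits (rad/s): [2.57, 2.57, 3.01, 3.14, 3.14, 3.14].

### API

Orientations are given as a unit quaternion [w, x, y, z].
In Python, from bench import status, optics, hand_in gives the robot as it stands. The module is installed in compiled form; this text tells all that it offers.
- The arm moves only by the shell command python3 -m jog 'ROWS'. ROWS is JSON, one flat list of numbers, 5 for each row, row after row: the shift along the tool's x, y, z in mm, then the turn about the tool's x in degrees, then the opening in per cent of the stroke, from 0 (shut) to 100 (fully open). In form: [tx, ty, tz, yaw, gripper, tx, ty, tz, yaw, gripper, ...]. A call has exactly 5 rows; each row is the pose to reach, as a shift and turn from the pose commanded when the call began, along the tool's axes at that moment; what a row does not reach only later rows make up. A row lasts 1/10 s, in which the tool goes at most 50 mm and 8.59 degrees, less where a joint would pass 70% of its speed; a pose out of reach is approached as far as the arm can. A call with a gripper value outside its range is refused whole. The fingers move at their own pace and stop on an object; the grip force is fixed at half the most. Time passes only in rows, so rows that repeat a pose let the fingers close, or fill a call up. It gives the time, the measured TCP pose, the force and the opening at its end, in the units of the state.
- status.get_obs(): the state, without advancing time (a new reading comes with each control period).
- optics.camera(name): name is "scene" or "side" or "wrist"; returns the picture (420x560x3 uint8, red, green, blue); there is no depth.
- optics.get_calibration(name): a dict with "vertical_fov" (degrees; the focal length in pixels is half the picture's height over the tangent of half this angle, whatever the lens; pixels are square), "cx", "cy" (the principal point, pixels), "k1" (the pictures are not rectified: a ray, as slopes to the right and down, at radius r is drawn at 1 + k1 r^2 times it, then the intrinsics apply), "extrinsics" (4x4, takes a point from camera to world coordinates). Camera axes: x right, y up, looking along -z (the intrinsics and any distortion apply to the point x, -y, -z); pixel columns grow to the right and rows downward; lengths in m; the calibration is good to about 2 mm. A picture is of the moment at which its call begins: read the wrist's pose just before it. get_calibration takes no time and is no camera call; for the wrist camera it gives the pose at the moment of the call.
- hand_in(): hands the job in, once; it reports no verdict.
The state is a dict: "time_s": time; "q": joint angles; "dq": joint speeds; "joint_efforts": joint torques, N m; "eef_pos": TCP position; "eef_rot": TCP orientation; "wrist_force": force on the tool from outside, world axes, zero at the start; "torque": the same for the moment, N m; "opening": opening from 0.0 (shut) to 1.0 (fully open).
Only numpy, scipy, OpenCV 4.12 (cv2) and the standard library are available. Lean on these libraries where they do the work, as an engineer would, in place of code of your own. Each camera call takes 0.05 s, during which the arm holds its last target. There are 200 camera calls.

### The job

Creep the heavy rearing tank forward into the gap between its two neighbours until its far side is fully home along the back stop, by pushing its two near corner posts in turn, a little at a time: keep its base flat on the shelf and never let it slew more than about 15 degrees from square to the back stop. Do not push on the clear hatch between the posts or on the lid, and do not disturb the two neighbouring tanks, the meter or the jar. Once the tank is home, swing the folding prop leg round across the tank's front until it hits its stop, and leave it there.

Things in the scene. Friction and masses are not known exactly. Their poses are not given: they have to be found in the camera images.
- tank: the tank to move: black base, clear walls, dark lid, 150 deep (x) x 180 wide (y) x 90 high (vent ribs to 94), 0.7 to 1 kg, loose on a flat base. Origin: centre of its underside; x to its far side (towards the back stop), y to its left. Starts within 6 degrees of square, far side 80 to 125 mm short of the stop, about 32 mm free on either side. Too wide to grip; turns when pushed at one corner
- post_left (a point): middle of the near face of the tank's left (+y) near corner post, at tank (-75, 79, 45) mm. The dark upright post is 22 wide (y 68 to 90 mm) and 78 high and its flat near face stands 3 mm proud of the hatch and 9 mm proud of the lid
- post_right (a point): the same for the right (-y) near corner post, at tank (-75, -79, 45) mm
- far_left (a point): foot of the tank's far left corner, at tank (75, 90, 10) mm: it is home when it meets the back stop (x = 0 in the rail's frame)
- far_right (a point): foot of the tank's far right corner, at tank (75, -90, 10) mm
- hatch: clear hatch panel between the two posts, 128 wide, z 4 to 84 mm, part of the tank (its frame is the tank's); not to be pushed
- lid: dark vented lid of the tank, 138 x 176 mm, z 78 to 90 mm, part of the tank; its frame is the tank's, 3 mm further along x; not to be pushed or pressed
- rail: fixed steel back stop, a bar 560 long (y), 36 high, 14 thick. Origin: foot of its near face, middle of the gap. x points away from the robot, square to the bar, y left along it. With the tank home, the posts' near faces are at x = -150 mm in this frame
- leg (a joint): angle (rad) of the aluminium prop leg about its upright hinge. 0: points to -x of the rail; grows counter-clockwise seen from above; 1.571: at its stop, along -y of the rail across the left half of the tank's front, clear of it by about 12 mm. Starts at -0.3 to 0.05, stays where left (friction 0.06 N m). Bar 12 thick, 30 high (z 41 to 71 mm), 142 long from the hinge, rubber tip 16 thick
- leg_hinge (a point): fixed point on the hinge axis of the leg at mid-height of the bar, at rail (-168, 137, 56) mm; the barrel around it is 20 mm in diameter
- leg_end (a point): free end of the leg, 142 mm from the hinge axis, at mid-height of the bar
- tank_a: neighbour tank left of the gap or right of it (the two swap), 140 deep x 120 wide x 120 high, loose, 1.2 kg. Origin: centre of its underside; not to be moved
- tank_b: the other neighbour tank, the same size; not to be moved
- meter: white upright thermometer, 26 x 68 x 110 high, loose, origin under its centre; stands on the right, not to be moved
- jar: jar with black cap, 56 diameter, 70 high, loose, origin under its centre; stands on the left, not to be moved
There are look-alikes about, which are no part of the job. What is shaped like the tank but green or yellow is not meant.

How it is judged:
On the way, in this order (a step that is already met when the one before it is completed fails the run):
1. the tank is home: both far corners within 6 mm of the back stop (x of each of far_left, far_right in the frame of rail above -0.006 m), for 0.2 s.
2. the prop leg is swung out to its stop (value of joint leg above 1.5 rad), for 0.2 s.
At the end, for the whole second after the job is handed in: Both far corners of the tank are within 6 mm of the back stop, the tank stands flat and at rest in the gap (within 35 mm of its middle), and the prop leg is at its stop (joint above 1.5 rad) (all of step 1 and value of joint leg above 1.5 rad and angle between tank's own z axis and vertical below 0.05 rad and y of tank in the frame of rail between -0.035 and 0.035 m and linear speed of tank below 0.02 m/s); the robot touches nothing.
It fails at once if the tank slewed more than 20 degrees from square to the back stop (angle between the x axis of tank and the x axis of rail, either way round above 0.35 rad).
It fails at once if the tank was tipped or lifted off its base (angle between tank's own z axis and vertical above 0.1 rad or height (world z) of tank above 0.02 m).
It fails at once if the hatch or the lid was pushed with the fingers (contact force between any of hatch, lid and the fingers above 2 N).
It fails at once if a neighbour tank, the meter or the jar was moved more than 12 mm (distance of any of tank_a, tank_b, meter, jar from where it was at the start of the episode above 0.012 m).
It also fails if it takes over 72 s, if anything falls off the work surface, if the arm or the gripper's body presses on something with over 40 N, if the wrist force passes 120 N, or if a joint passes its speed limit or range.

## Working session

There is one attempt and no reset: what is moved stays moved. The work goes in short steps, Python scripts to look and compute and a shell command to move; the robot and the scene stay as the last step left them, time stands still between calls to the robot, and variables do not carry over. Pictures are saved under pics/ and viewed, on a budget of 10 in all, crops included, one or two more only if the job needs it, and the job is handed in when it is done.

```bash
mkdir -p pics
cat > h.py <<'E'
import numpy as np, cv2
from bench import status, optics
def ray(name,u,v,cal=None):
    c=cal or optics.get_calibration(name); f=210/np.tan(np.radians(c["vertical_fov"]/2))
    K=np.array([[f,0,c["cx"]],[0,f,c["cy"]],[0,0,1.]])
    p=cv2.undistortPoints(np.array([[[u,v]]],float),K,np.array([c["k1"],0,0,0.]))[0,0]
    E=np.array(c["extrinsics"]); return E[:3,3],E[:3,:3]@np.array([p[0],-p[1],-1])
def onz(name,u,v,z,cal=None):
    o,d=ray(name,u,v,cal); return o+d*(z-o[2])/d[2]
def proj(name,P,cal=None):
    c=cal or optics.get_calibration(name); f=210/np.tan(np.radians(c["vertical_fov"]/2))
    E=np.array(c["extrinsics"]); q=E[:3,:3].T@(np.array(P)-E[:3,3]); a=q[0]/-q[2]; b=-q[1]/-q[2]; s=1+c["k1"]*(a*a+b*b)
    return c["cx"]+f*s*a, c["cy"]+f*s*b
def tri(n1,p1,n2,p2):
    o1,d1=ray(n1,*p1);o2,d2=ray(n2,*p2)
    s=np.linalg.lstsq(np.stack([d1,-d2],1),o2-o1,rcond=None)[0]; a=o1+s[0]*d1;b=o2+s[1]*d2
    return (a+b)/2,np.linalg.norm(a-b)
def st():
    s=status.get_obs()
    for k in ("time_s","eef_pos","eef_rot","wrist_force","opening"): print(k,np.round(s[k],4))
def snap(name,fn):
    im=optics.camera(name); cv2.imwrite("pics/"+fn,cv2.resize(im,(800,600),interpolation=cv2.INTER_CUBIC)[:,:,::-1]); cv2.imwrite("pics/raw_"+fn,im[:,:,::-1]); return im
E
python3 - <<'E'
from h import *
st()
for n in ("scene","side"):
    snap(n,n+"0.png"); c=optics.get_calibration(n); print(n,c["vertical_fov"],np.round(c["extrinsics"],3).tolist(),c["k1"])
E
```

```text
time_s 0.0
eef_pos [ 0.204  -0.537   0.2304]
eef_rot [ 0.1269  0.6955  0.1282 -0.6955]
wrist_force [ 0.2253  0.8559 -0.4284]
opening 0.9991
scene 47.74671914057775 [[-0.389, -0.766, 0.512, 1.132], [0.921, -0.322, 0.217, 0.281], [-0.001, 0.556, 0.831, 1.036], [0.0, 0.0, 0.0, 1.0]] -0.006745355299974753
side 45.50225410649568 [[-0.935, 0.194, -0.297, 0.125], [-0.355, -0.486, 0.799, 1.112], [0.011, 0.852, 0.523, 0.8], [0.0, 0.0, 0.0, 1.0]] -0.0013663182562090764
```

View pics/scene0.png

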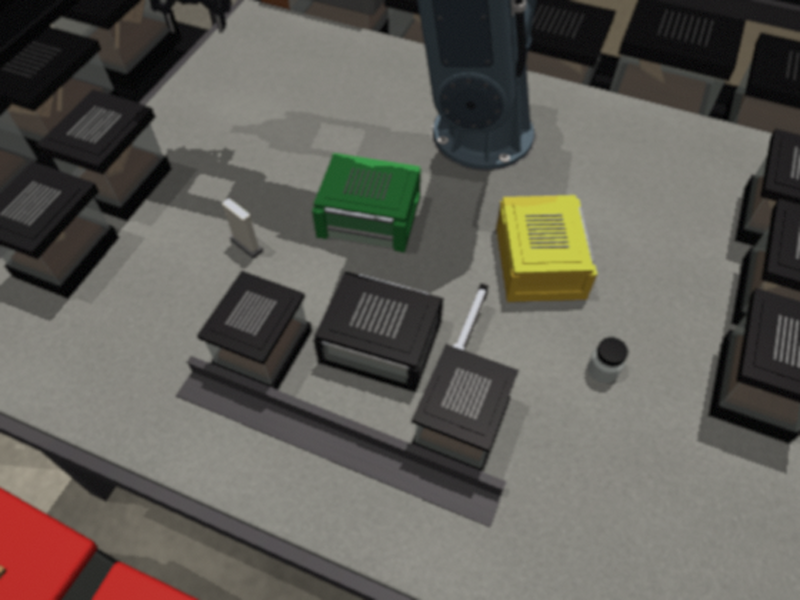

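View pics/side0.png

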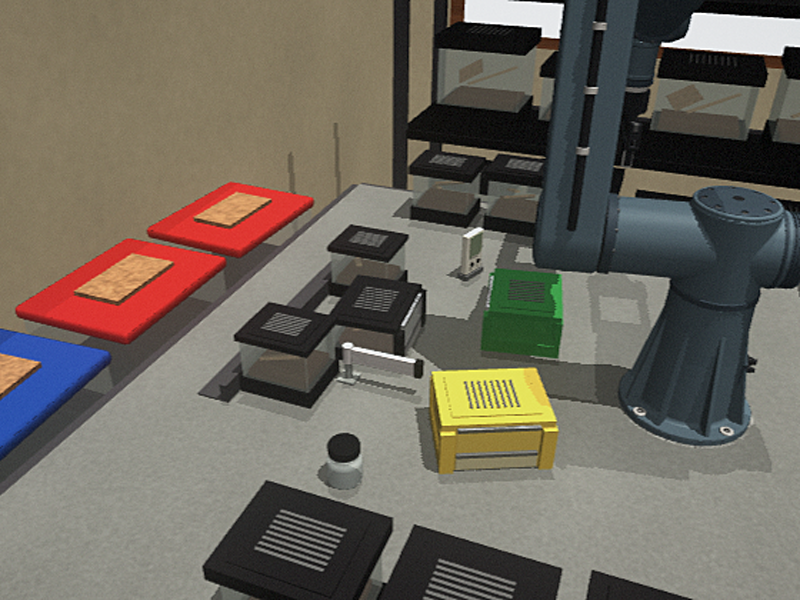

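The scene view shows the black tank with its lid at (380,320), neighbours at (255,315) and (467,395), the rail from (190,365) to (500,490), the leg at (470,315), and look-alikes in green (367,200) and yellow (545,245). The meter is at (243,225) and the jar at (608,358). I'll enlarge a crop to read the corners precisely.

Run:
```python
import cv2
a=cv2.imread("pics/raw_scene0.png")[180:360,120:360]; cv2.imwrite("pics/c1.png",cv2.convertScaleAbs(cv2.resize(a,None,fx=10/3,fy=10/3,interpolation=cv2.INTER_CUBIC),alpha=1.8,beta=20))
b=cv2.imread("pics/raw_side0.png")[145:295,130:330]; cv2.imwrite("pics/c2.png",cv2.convertScaleAbs(cv2.resize(b,None,fx=4,fy=4,interpolation=cv2.INTER_CUBIC),alpha=1.6,beta=20))
```

```text
(no output)
```

View pics/c1.png

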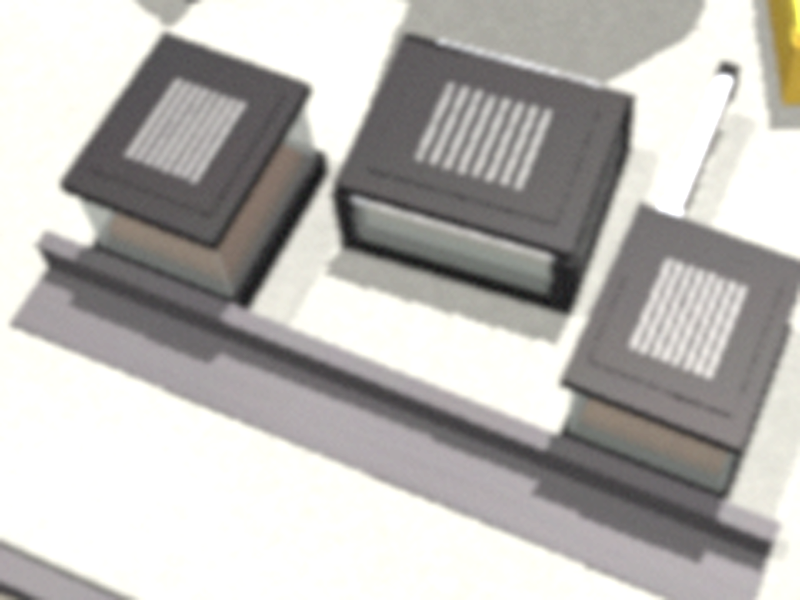

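View pics/c2.png

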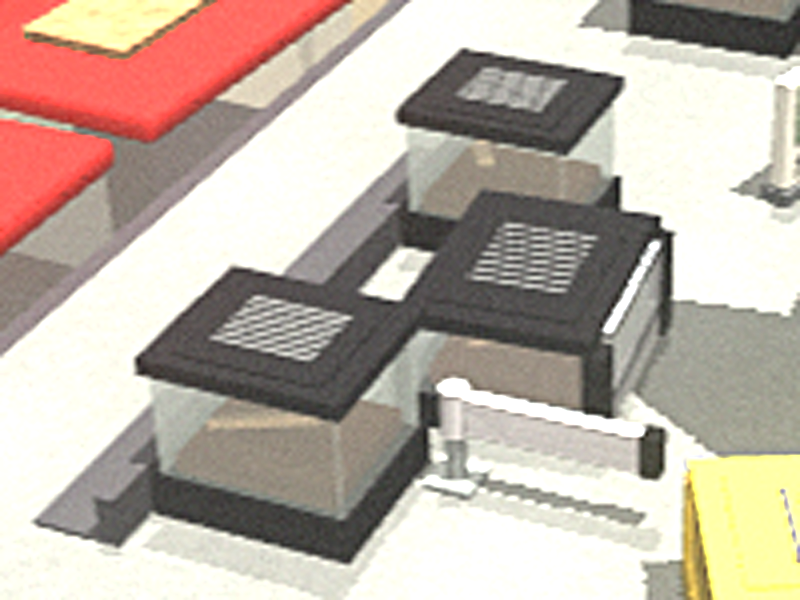

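The crops give these corners. In c1 the tank lid is at (405,38), (632,95), (572,255), (338,188), the rail's near top edge runs from (45,236) to (775,522), the leg tip is at (728,68) and the leg emerges at (670,210). In c2 the leg hinge top is at (453,388) and the tip at (655,432).

```bash
cat > m.py <<'E'
from h import *
S=lambda x,y:(120+x*.3-.35,180+y*.3-.35)
D=lambda x,y:(130+x/4-.4,145+y/4-.4)
def s(x,y,z): return onz("scene",*S(x,y),z)
def d(x,y,z): return onz("side",*D(x,y),z)
r1=s(45,236,.036);r2=s(775,522,.036);print("rail",r1,r2,np.linalg.norm(r1-r2),np.degrees(np.arctan2(*(r1-r2)[[0,1]])))
f1=s(45,250,.036);print("rail thick est",f1)
for n,p in dict(nr=(405,38),nl=(632,95),fl=(572,255),fr=(338,188)).items(): print("lid",n,s(*p,.09))
for n,p in dict(fr=(490,192),nr=(665,215),nl=(575,345),fl=(412,318)).items(): print("lid side",n,d(*p,.09))
for n,p in dict(base_fl=(568,308),base_fr=(345,245)).items(): print(n,s(*p,0))
print("A lidL",[s(*p,.12) for p in((168,37),(310,92),(215,243),(65,187))])
print("B lid",[s(*p,.12) for p in((643,208),(805,258),(737,447),(567,383))])
print("Bside",[d(*p,.12) for p in((232,268),(420,318),(340,412),(138,365))])
print("leg tip scene",s(728,68,.071),"emerg",s(672,210,.071)); print("leg side hinge",d(453,388,.071),"tip",d(655,430,.071))
R=lambda x,y:(x*.7,y*.7)
for n,z,pts in (("green",.09,((335,157),(420,163),(405,215),(317,205))),("greenfoot",0,((405,248),(318,236))),("yellow",.09,((503,198),(578,196),(594,272),(508,277))),("yellowfoot",0,((592,298),(512,298))),("jar",.07,((612,350),)),("meter",.11,((232,203),(248,218)))):
    print(n,[np.round(onz("scene",*R(*p),z),3)[:2].tolist() for p in pts])
E
python3 m.py
```

```text
rail [ 0.75283446 -0.26543811  0.036     ] [0.75025726 0.28711788 0.036     ] 0.5525619917508982 179.7327663055293
rail thick est [ 0.76267795 -0.259134    0.036     ]
lid nr [ 0.52563623 -0.08126149  0.09      ]
lid nl [0.50820929 0.09249118 0.09      ]
lid fl [0.64698137 0.10198641 0.09      ]
lid fr [ 0.6611829  -0.06835583  0.09      ]
lid side fr [ 0.65010119 -0.07133196  0.09      ]
lid side nr [ 0.51926425 -0.08670272  0.09      ]
lid side nl [0.5171951 0.0973497 0.09     ]
lid side fl [0.62919925 0.10676948 0.09      ]
base_fl [0.64249041 0.09878735 0.        ]
base_fr [ 0.65870207 -0.07432054  0.        ]
A lidL [array([ 0.61024979, -0.22751732,  0.12      ]), array([ 0.61338547, -0.1110279 ,  0.12      ]), array([ 0.74555836, -0.11302475,  0.12      ]), array([ 0.74707863, -0.22779844,  0.12      ])]
B lid [array([0.61084973, 0.13800904, 0.12      ]), array([0.6051384 , 0.24940062, 0.12      ]), array([0.74652246, 0.25057149, 0.12      ]), array([0.74771973, 0.13898708, 0.12      ])]
Bside [array([0.74406858, 0.13734418, 0.12      ]), array([0.60317592, 0.14740804, 0.12      ]), array([0.60292852, 0.25870037, 0.12      ]), array([0.73971576, 0.25942269, 0.12      ])]
leg tip scene [0.44495277 0.14613273 0.071     ] emerg [0.5765518  0.14978589 0.071     ]
leg side hinge [0.58222394 0.14636751 0.071     ] tip [0.445928  0.1422361 0.071    ]
green [[0.277, -0.221], [0.228, -0.06], [0.363, -0.036], [0.403, -0.196]]
greenfoot [[0.368, -0.033], [0.406, -0.203]]
yellow [[0.252, 0.118], [0.193, 0.246], [0.356, 0.317], [0.424, 0.183]]
yellowfoot [[0.342, 0.331], [0.4, 0.195]]
jar [[0.485, 0.383]]
meter [[0.475, -0.332], [0.495, -0.287]]
```

Run:
```python
from h import *
from scipy.spatial.transform import Rotation as R
q=status.get_obs()["eef_rot"]; M=R.from_quat([q[1],q[2],q[3],q[0]]).as_matrix(); print(np.round(M,4)); print(np.degrees(np.arctan2(M[1,1],M[0,1])))
```

```text
[[-3.000e-04  3.549e-01 -9.349e-01]
 [ 1.600e-03 -9.349e-01 -3.549e-01]
 [-1.000e+00 -1.600e-03 -3.000e-04]]
-69.21424890068715
```

```bash
python3 -m jog '[0,-34,-30,8,0, 0,-67,-60,16,0, 0,-101,-90,20.8,0, 0,-134,-120,20.8,0, 0,-168,-149,20.8,0]'; python3 -m jog '[0,-41,-16,0,0, 0,-82,-31,0,0, 0,-124,-47,0,0, 0,-165,-62,0,0, 0,-206,-78,0,0]'; python3 -m jog '[0,-41,-16,0,0, 0,-82,-31,0,0, 0,-124,-47,0,0, 0,-165,-62,0,0, 0,-206,-78,0,0]'
```

```text
time_s: 0.6
eef_pos: [0.284, -0.3258, 0.2309]
eef_rot: [0.001, -0.707, 0.0, 0.707]
wrist_force: [1.0, -0.3, -0.5]
opening: 0.146
time_s: 1.1
eef_pos: [0.3618, -0.1199, 0.2312]
eef_rot: [-0.0, 0.707, -0.0, -0.707]
wrist_force: [2.2, -0.9, 1.6]
opening: -0.001
time_s: 1.6
eef_pos: [0.4399, 0.0863, 0.2312]
eef_rot: [0.0, 0.707, 0.0, -0.707]
wrist_force: [0.5, -1.0, 0.7]
opening: 0.004
```

```bash
python3 -m jog '[45,3,0,0,0, 90,3,0,0,0, 135,3,0,0,0, 176,3,0,0,0, 176,3,-20,0,0]'; python3 -m jog '[0,0,-6,0,0, 0,0,-12,0,0, 0,0,-17,0,0, 0,0,-22,0,0, 0,0,-27,0,0]';  python3 -m jog '[0,0,-4,0,0, 0,0,-8,0,0, 0,0,-12,0,0, 0,0,-16,0,0, 0,0,-16,0,0]'; python3 -c "
from h import *
snap('side','s1.png')"
```

```text
time_s: 2.1
eef_pos: [0.4522, 0.0821, 0.0489]
eef_rot: [0.0, -0.702, -0.0, 0.712]
wrist_force: [-0.5, 0.3, 1.5]
opening: 0.001
time_s: 2.6
eef_pos: [0.4875, 0.0813, 0.056]
eef_rot: [-0.0, 0.708, -0.0, -0.707]
wrist_force: [0.4, 0.1, -0.2]
opening: 0.002
time_s: 3.1
eef_pos: [0.5036, 0.0812, 0.0552]
eef_rot: [0.0, 0.707, -0.0, -0.707]
wrist_force: [-0.4, -0.2, -0.9]
opening: -0.004
```

View pics/s1.png

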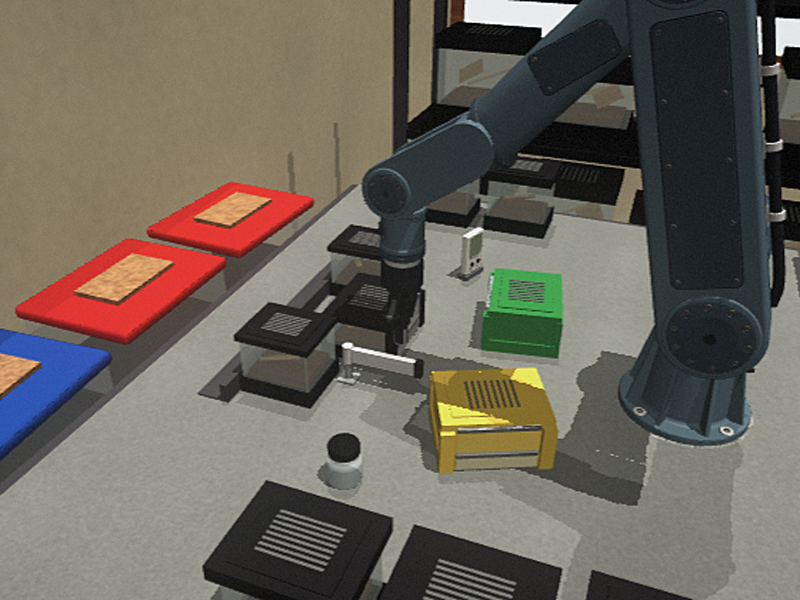

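The side view shows the gripper down at the tank's left post around (400,330), with the leg and neighbours untouched. Whether it is in contact isn't clear, so I'll compare the before and after crops.

Run:
```python
from h import *
snap('scene','s2.png')
a=cv2.imread("pics/raw_s2.png")[180:360,120:360]; a=cv2.convertScaleAbs(cv2.resize(a,(800,600),interpolation=cv2.INTER_CUBIC),alpha=1.8,beta=20)
b=cv2.imread("pics/raw_s1.png")[190:290,220:330]; b=cv2.convertScaleAbs(cv2.resize(b,(330,300),interpolation=cv2.INTER_CUBIC),alpha=2.2,beta=30)
a[300:,470:]=b; cv2.imwrite("pics/c3.png",a)
```

```text
(no output)
```

View pics/c3.png

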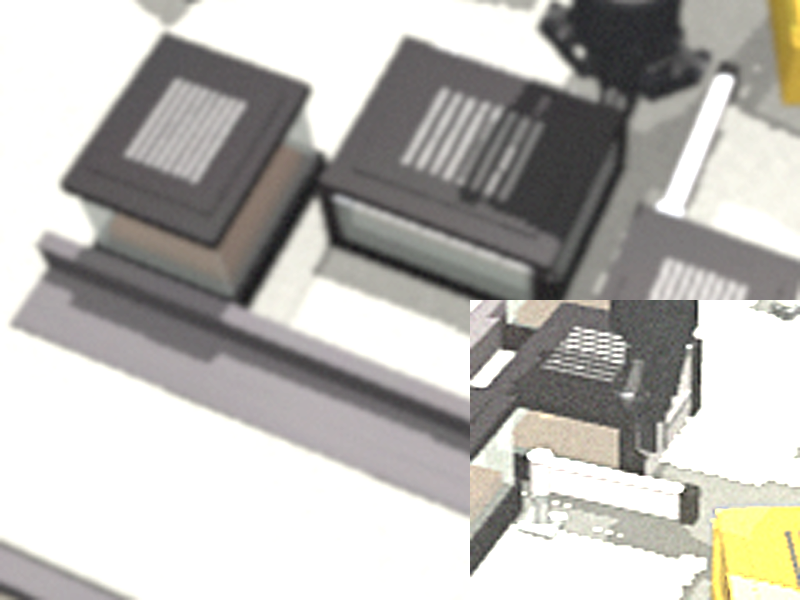

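The lid has turned clockwise: its far right corner went from (338,188) to (322,182) in the crop while the near right corner stayed at (405,38). So the push works. I'll continue alternating.

```bash
python3 -m jog '[0,0,-5,0,0, 0,0,-10,0,0, 0,0,-14,0,0, 0,0,-14,0,0, 0,0,15,0,0]'; python3 -m jog '[0,0,13,0,0, 0,40,13,0,0, 0,80,13,0,0, 0,120,13,0,0, 0,161,13,0,0]';  python3 -m jog '[0,0,-4,0,0, 0,0,-8,0,0, 0,0,-12,0,0, 0,0,-16,0,0, 0,0,-20,0,0]'; python3 -m jog '[0,0,-6,0,0, 0,0,-11,0,0, 0,0,-16,0,0, 0,0,-21,0,0, 0,0,-26,0,0]'; python3 -m jog '[0,0,-5,0,0, 0,0,-10,0,0, 0,0,-15,0,0, 0,0,-15,0,0, 0,0,-15,0,0]'
```

```text
time_s: 3.7
eef_pos: [0.492, 0.0805, 0.0565]
eef_rot: [0.0, 0.709, -0.001, -0.705]
wrist_force: [-1.0, -0.8, 0.3]
opening: 0.003
time_s: 4.2
eef_pos: [0.4758, -0.0819, 0.056]
eef_rot: [0.001, 0.708, -0.001, -0.706]
wrist_force: [1.1, 0.1, 0.0]
opening: 0.003
time_s: 4.7
eef_pos: [0.4953, -0.0786, 0.0553]
eef_rot: [0.001, 0.707, 0.001, -0.707]
wrist_force: [-1.2, -0.2, 0.8]
opening: -0.003
time_s: 5.2
eef_pos: [0.5208, -0.0799, 0.0551]
eef_rot: [0.0, -0.707, 0.0, 0.707]
wrist_force: [-1.8, -1.9, 0.1]
opening: 0.002
time_s: 5.7
eef_pos: [0.5366, -0.0795, 0.0555]
eef_rot: [-0.0, 0.708, -0.0, -0.707]
wrist_force: [0.7, -0.2, -0.5]
opening: 0.0
```

```bash
python3 -m jog '[0,0,20,0,0, 0,0,41,0,0, 0,-54,41,0,0, 0,-108,41,0,0, 0,-162,41,0,0]'; python3 -m jog '[0,0,0,0,0, 0,0,-7,0,0, 0,0,-14,0,0, 0,0,-19,0,0, 0,0,-24,0,0]';  python3 -m jog '[0,0,-6,0,0, 0,0,-11,0,0, 0,0,-16,0,0, 0,0,-21,0,0, 0,0,-26,0,0]'; python3 -m jog '[0,0,-5,0,0, 0,0,-10,0,0, 0,0,-10,0,0, 0,0,10,0,0, 0,0,30,0,0]'
python3 - <<'E'
from h import *
snap('scene','s3.png')
a=cv2.imread("pics/raw_s3.png")[180:360,120:360]; a=cv2.convertScaleAbs(cv2.resize(a,(800,600),interpolation=cv2.INTER_CUBIC),alpha=2.2,beta=30)
cv2.imwrite("pics/c4.png",a)
E
```

```text
time_s: 6.2
eef_pos: [0.4953, 0.0716, 0.056]
eef_rot: [-0.001, 0.708, -0.001, -0.706]
wrist_force: [0.8, 0.6, -0.1]
opening: -0.004
time_s: 6.7
eef_pos: [0.5198, 0.0689, 0.0553]
eef_rot: [-0.001, 0.707, -0.001, -0.707]
wrist_force: [-0.5, 0.2, 0.1]
opening: -0.002
time_s: 7.2
eef_pos: [0.5438, 0.0707, 0.0547]
eef_rot: [0.0, -0.706, -0.0, 0.708]
wrist_force: [-4.6, 1.3, 1.6]
opening: -0.0
time_s: 7.7
eef_pos: [0.5152, 0.0699, 0.0553]
eef_rot: [-0.0, 0.708, -0.0, -0.707]
wrist_force: [0.6, 0.2, -0.2]
opening: -0.001
```

View pics/c4.png

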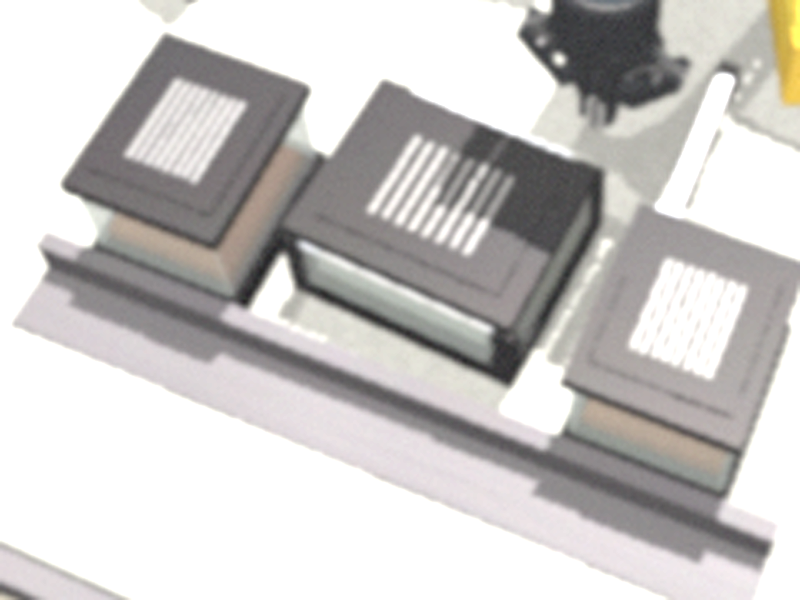

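```bash
cat > t.py <<'E'
from h import *
def tank(nr,nl,fl,fr,bl=None,br=None):
    S=lambda p,z:onz("scene",120+p[0]*.3-.35,180+p[1]*.3-.35,z)[:2]
    P=[S(p,.09) for p in (nr,nl,fl,fr)]
    L=np.array([[-66,-88],[-66,88],[72,88],[72,-88]])/1e3  # lid 138x176 offset +3
    W=np.array(P)
    if bl: W=np.vstack([W,S(bl,0),S(br,0)]); L=np.vstack([L,[.075,.09],[.075,-.09]])
    A=L-L.mean(0);B=W-W.mean(0); yaw=np.arctan2((A[:,0]*B[:,1]-A[:,1]*B[:,0]).sum(),(A*B).sum())
    R=np.array([[np.cos(yaw),-np.sin(yaw)],[np.sin(yaw),np.cos(yaw)]]); c=W.mean(0)-R@L.mean(0)
    print("yaw",np.degrees(yaw),"c",c,"res mm",np.round(1e3*(W-c-L@R.T),1).tolist())
    for n,p in dict(pl=(-.075,.079),pr=(-.075,-.079),fl=(.075,.09),fr=(.075,-.09)).items(): print(n,c+R@p)
E
python3 - <<'E'
from t import *
tank((405,38),(632,95),(572,255),(338,188),(568,308),(345,245))
tank((385,85),(602,172),(515,325),(288,235),(508,380),(300,290))
E
```

```text
yaw 4.736423884082867 c [0.58029258 0.00932507] res mm [[3.9, 2.6], [1.0, 0.9], [2.2, -1.0], [1.9, 4.1], [-5.1, -6.4], [-3.8, -0.1]]
pl [0.49902551 0.08186238]
pr [ 0.51207189 -0.07559806]
fl [0.64760498 0.10521063]
fr [ 0.66246795 -0.07417469]
yaw -2.806699395415452 c [0.63670923 0.0042384 ] res mm [[3.2, 4.1], [2.5, 1.1], [-2.8, -1.5], [3.7, 4.2], [-4.6, -9.4], [-2.0, 1.5]]
pl [0.56566755 0.08681613]
pr [ 0.55793084 -0.07099434]
fl [0.71602625 0.09045795]
fr [ 0.70721227 -0.08932613]
```

```bash
python3 -m jog '[0,37,0,0,0, 0,74,0,0,0, 0,111,0,0,0, 0,146,0,0,0, 0,146,-10,0,0]'; python3 -m jog '[0,0,-6,0,0, 0,0,-12,0,0, 0,0,-17,0,0, 0,0,-22,0,0, 0,0,-27,0,0]';  python3 -m jog '[0,0,-5,0,0, 0,0,-10,0,0, 0,0,-15,0,0, 0,0,-19,0,0, 0,0,-23,0,0]'; python3 -m jog '[0,0,0,0,0, 0,0,20,0,0, 0,0,40,0,0, 0,-45,40,0,0, 0,-90,40,0,0]'
python3 -m jog '[0,-45,0,0,0, 0,-71,0,0,0, 0,-71,-5,0,0, 0,-71,-10,0,0, 0,-71,-15,0,0]'; python3 -m jog '[0,0,-4,0,0, 0,0,-8,0,0, 0,0,-12,0,0, 0,0,-15,0,0, 0,0,-18,0,0]'; python3 -m jog '[0,0,-4,0,0, 0,0,-8,0,0, 0,0,-12,0,0, 0,0,-16,0,0, 0,0,-18,0,0]'
```

```text
time_s: 8.25
eef_pos: [0.5254, -0.08, 0.0558]
eef_rot: [-0.001, 0.708, -0.002, -0.707]
wrist_force: [-0.4, 0.3, 0.5]
opening: -0.0
time_s: 8.75
eef_pos: [0.5513, -0.075, 0.055]
eef_rot: [-0.0, -0.706, -0.0, 0.708]
wrist_force: [-3.9, -2.1, 1.9]
opening: 0.0
time_s: 9.25
eef_pos: [0.5751, -0.0757, 0.0551]
eef_rot: [0.0, -0.707, 0.0, 0.707]
wrist_force: [-2.7, -1.8, -1.0]
opening: 0.003
time_s: 9.75
eef_pos: [0.5356, 0.0143, 0.0561]
eef_rot: [-0.002, 0.708, -0.001, -0.706]
wrist_force: [0.6, 0.8, -0.1]
opening: -0.004
time_s: 10.25
eef_pos: [0.551, 0.0846, 0.0557]
eef_rot: [-0.0, 0.708, -0.0, -0.707]
wrist_force: [-0.3, -1.0, 1.1]
opening: 0.002
time_s: 10.75
eef_pos: [0.567, 0.0855, 0.0549]
eef_rot: [0.0, -0.706, -0.0, 0.708]
wrist_force: [-4.2, 1.7, 1.5]
opening: 0.0
time_s: 11.25
eef_pos: [0.5862, 0.0853, 0.0551]
eef_rot: [0.0, -0.707, 0.0, 0.707]
wrist_force: [-3.1, 1.8, -0.1]
opening: -0.001
```

```bash
python3 -m jog '[0,0,20,0,0, 0,0,36,0,0, 0,45,36,0,0, 0,90,36,0,0, 0,135,36,0,0]'; python3 -m jog '[0,27,0,0,0, 0,27,-7,0,0, 0,27,-14,0,0, 0,27,-20,0,0, 0,27,-25,0,0]';  python3 -m jog '[0,0,-3,0,0, 0,0,-6,0,0, 0,0,-9,0,0, 0,0,-12,0,0, 0,0,-14,0,0]'; python3 -m jog '[0,0,0,0,0, 0,0,20,0,0, 0,0,30,0,0, 0,-45,30,0,0, 0,-90,30,0,0]'
python3 -m jog '[0,-45,0,0,0, 0,-73,0,0,0, 0,-73,-10,0,0, 0,-73,-20,0,0, 0,-73,-26,0,0]'; python3 -m jog '[0,0,-2,0,0, 0,0,-3,0,0, 0,0,-4,0,0, 0,0,-5,0,0, 0,0,-6,0,0]'
python3 - <<'E'
from h import *
snap('scene','s4.png')
a=cv2.imread("pics/raw_s4.png")[180:360,120:360]; a=cv2.convertScaleAbs(cv2.resize(a,(800,600),interpolation=cv2.INTER_CUBIC),alpha=2.2,beta=30)
cv2.imwrite("pics/c5.png",a)
E
```

```text
time_s: 11.75
eef_pos: [0.5512, -0.0517, 0.0563]
eef_rot: [0.001, 0.708, -0.0, -0.706]
wrist_force: [1.5, -1.0, -0.6]
opening: 0.004
time_s: 12.25
eef_pos: [0.5757, -0.0756, 0.0554]
eef_rot: [0.001, 0.707, 0.0, -0.707]
wrist_force: [-0.4, -0.2, 0.0]
opening: 0.002
time_s: 12.75
eef_pos: [0.5874, -0.0767, 0.0549]
eef_rot: [0.0, -0.706, -0.0, 0.708]
wrist_force: [-13.3, -2.8, 9.0]
opening: -0.0
time_s: 13.25
eef_pos: [0.5593, 0.0132, 0.0557]
eef_rot: [-0.002, 0.708, -0.001, -0.706]
wrist_force: [0.6, 0.2, -0.2]
opening: 0.001
time_s: 13.75
eef_pos: [0.5866, 0.0853, 0.0557]
eef_rot: [-0.0, 0.708, -0.0, -0.706]
wrist_force: [0.1, -0.5, 0.0]
opening: 0.001
time_s: 14.25
eef_pos: [0.5879, 0.0855, 0.0547]
eef_rot: [-0.0, -0.705, 0.0, 0.709]
wrist_force: [-14.1, -2.0, 8.3]
opening: 0.003
```

View pics/c5.png

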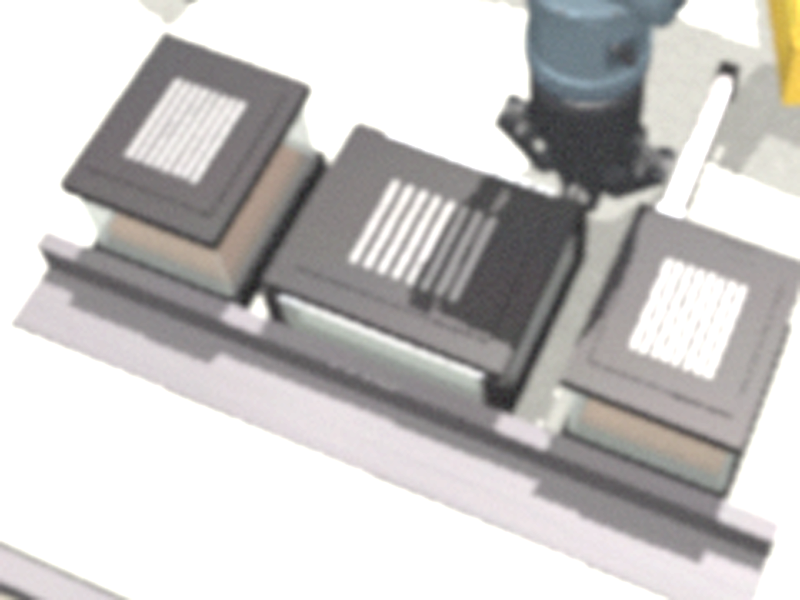

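Both posts now resist at about 14 N with the TCP at x≈0.588. The picture shows the tank's far side against the rail, from (270,305) to (500,400), with the neighbours unmoved. I'll press the right post again to confirm, then move to the leg.

```bash
python3 - <<'E'
from t import *
tank((357,128),(585,205),(495,370),(268,285))
E
python3 -m jog '[0,0,20,0,0, 0,0,36,0,0, 0,45,36,0,0, 0,90,36,0,0, 0,135,36,0,0]'; python3 -m jog '[0,27,0,0,0, 0,27,-10,0,0, 0,27,-20,0,0, 0,27,-28,0,0, 0,27,-31,0,0]';  python3 -m jog '[0,0,-1,0,0, 0,0,-2,0,0, 0,0,-3,0,0, 0,0,-4,0,0, 0,0,-5,0,0]'
```

```text
yaw 0.14888611234935473 c [0.67459421 0.00687798] res mm [[2.4, 2.8], [-1.3, 0.8], [-1.5, -7.2], [0.5, 3.6]]
pl [0.59938918 0.08568283]
pr [ 0.59979975 -0.07231664]
fl [0.74936009 0.09707257]
fr [ 0.74982782 -0.08292682]
time_s: 14.8
eef_pos: [0.555, -0.0502, 0.0557]
eef_rot: [0.0, 0.708, 0.0, -0.707]
wrist_force: [0.6, 0.2, 0.4]
opening: -0.002
time_s: 15.3
eef_pos: [0.587, -0.0746, 0.0553]
eef_rot: [0.001, 0.707, 0.001, -0.707]
wrist_force: [-0.3, -0.6, -0.4]
opening: 0.004
time_s: 15.8
eef_pos: [0.5874, -0.0748, 0.0546]
eef_rot: [0.0, -0.704, -0.001, 0.71]
wrist_force: [-15.1, 0.4, 11.2]
opening: 0.0
```

```bash
python3 -m jog '[0,0,40,0,0, -20,0,80,0,0, -55,0,108,0,0, -85,-30,108,0,0, -85,-79,108,0,0]'; python3 -m jog '[0,-48,0,0,0, 0,-96,0,0,0, 0,-144,0,0,0, 0,-186,0,0,0, 0,-186,0,0,0]';python3 -c "
from h import *
st(); cv2.imwrite('pics/w.png',cv2.resize(optics.camera('side')[130:310,200:440],(800,600))[:,:,::-1])"
```

```text
time_s: 16.3
eef_pos: [0.4858, 0.0014, 0.1451]
eef_rot: [-0.001, 0.71, -0.003, -0.704]
wrist_force: [2.1, -0.4, 0.0]
opening: 0.0
time_s: 16.8
eef_pos: [0.4822, 0.194, 0.1406]
eef_rot: [0.001, 0.707, 0.002, -0.707]
wrist_force: [-0.3, -0.5, 0.2]
opening: -0.003
time_s 16.8
eef_pos [0.4822 0.194  0.1406]
eef_rot [ 0.0013  0.7075  0.0024 -0.7067]
wrist_force [-0.2718 -0.53    0.1646]
opening -0.003
```

View pics/w.png

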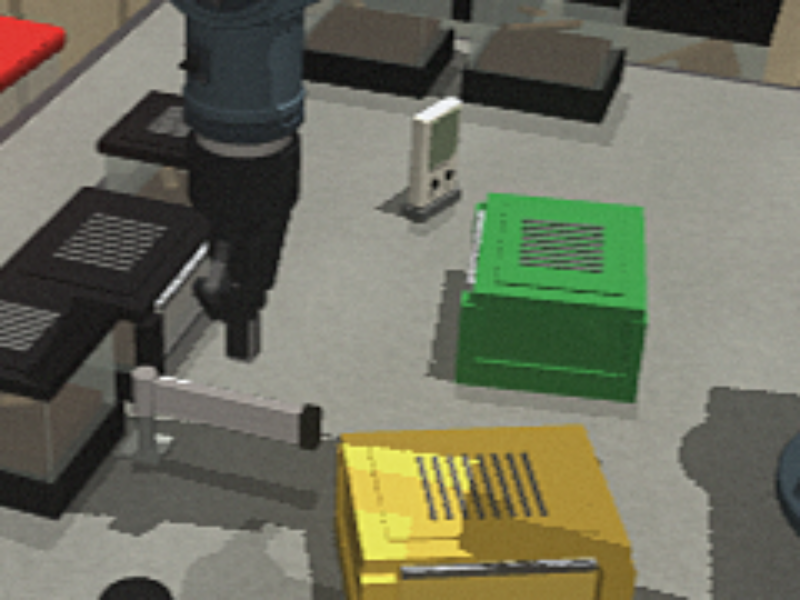

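The leg points straight back, from its hinge at (145,385) to its tip at (312,425). The gripper is above and to the left of it, and the yellow look-alike is clear of the descent. Next: descend and sweep.

```bash
python3 -m jog '[44,0,0,0,0, 88,0,0,0,0, 88,0,0,0,0, 88,14,0,0,0, 88,24,0,0,0]'; python3 -m jog '[0,14,-1,0,0, 0,30,-1,0,0, 0,46,-2,0,0, 0,60,-9,0,0, 0,71,-15,0,0]'; python3 -m jog '[0,10,-8,0,0, 0,19,-16,0,0, 0,27,-27,0,0, 0,34,-38,0,0, 0,39,-50,0,0]'; python3 -m jog '[0,2,-6,0,0, 0,4,-11,0,0, 0,4,-15,0,0, 0,4,-18,0,0, 0,4,-20,0,0]'
```

```text
time_s: 17.35
eef_pos: [0.4847, 0.164, 0.0546]
eef_rot: [-0.0, 0.708, -0.0, -0.706]
wrist_force: [-0.1, 1.5, 0.3]
opening: -0.001
time_s: 17.85
eef_pos: [0.4995, 0.0926, 0.0537]
eef_rot: [-0.0, 0.708, -0.001, -0.706]
wrist_force: [0.5, 0.7, 1.1]
opening: -0.001
time_s: 18.35
eef_pos: [0.5487, 0.0548, 0.0521]
eef_rot: [0.0, -0.707, 0.0, 0.707]
wrist_force: [-1.0, 0.5, -0.7]
opening: -0.002
time_s: 18.85
eef_pos: [0.5641, 0.0515, 0.0515]
eef_rot: [-0.0, -0.704, -0.0, 0.71]
wrist_force: [-17.7, -2.6, 11.7]
opening: -0.001
```

```bash
python3 -m jog '[0,0,20,0,0, 0,0,50,0,0, 0,0,80,0,0, -45,0,100,0,0, -90,0,120,0,0]'; python3 -m jog '[-45,20,20,0,0, -80,60,30,0,0, -80,105,30,0,0, -80,150,30,0,0, -80,150,30,0,0]'
python3 - <<'E'
from h import *
st()
a=cv2.resize(optics.camera('side')[130:290,100:350],(800,300)); b=cv2.resize(optics.camera('scene')[180:360,120:360],(800,600))[:300]
a=cv2.resize(optics.camera('side')[145:295,130:330],(400,300)); b=cv2.resize(optics.camera('scene')[180:360,120:360],(400,300))
cv2.imwrite('pics/f.png',cv2.convertScaleAbs(cv2.resize(np.hstack([a,b])[:,:,::-1],(800,300)),alpha=1.8,beta=20))
E
```

```text
time_s: 19.35
eef_pos: [0.4454, 0.0518, 0.1419]
eef_rot: [0.0, -0.706, -0.0, 0.709]
wrist_force: [1.1, -0.8, 1.7]
opening: 0.004
time_s: 19.85
eef_pos: [0.4182, -0.1033, 0.2235]
eef_rot: [-0.001, 0.708, -0.003, -0.706]
wrist_force: [-0.6, 0.6, -0.1]
opening: 0.001
time_s 19.85
eef_pos [ 0.4182 -0.1033  0.2235]
eef_rot [-0.0009  0.708  -0.0032 -0.7062]
wrist_force [-0.6468  0.5711 -0.1442]
opening 0.001
```

View pics/f.png

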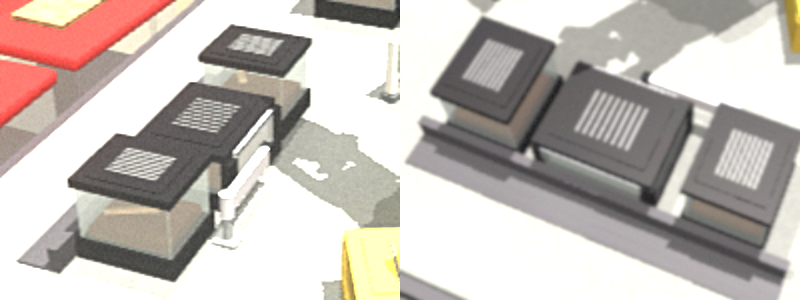

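Run:
```python
from h import *
print(onz("scene",268.8,226.8,.071)); S=lambda x,y:(130+x*.5,145+y*.5)
h=onz("side",*S(228,197),.071);t=onz("side",*S(268,150),.071);print(h,t)
```

```text
[0.58406225 0.01860093 0.071     ]
[0.57594758 0.15313871 0.071     ] [0.57151658 0.0287412  0.071     ]
```

```bash
python3 -c "
from bench import hand_in
print(hand_in())"
```

```text
the job is handed in; nothing more can be done
None
```

The tank is home against the back stop and the prop leg is swung out to its stop; I handed the job in at about 20 s. No verdict was reported.

**How it was done:** I pushed the left and right near corner posts in turn with the shut fingers, up to 14 mm to 37 mm at a time. The largest slew measured from the pictures was about 5°, and I estimate it peaked below 10°. I then swept the leg round until it hit its stop, and drew the arm back up clear.

**Last checks:**
- **Tank:** both posts resisted at about 14–15 N with the fingers at the same x (0.587–0.588 m). The picture put the tank at 0.15° from square, with both far corners at x ≈ 0.750 m. My picture fix of the rail face was 0.752 m. The tank sits about 6 mm right of the gap's middle.
- **Leg:** it resisted at 17.7 N with its centre line at x ≈ 0.581 m, where the stop should be. The scene view put its tip at x = 0.584 m, against 0.581 m expected for the hinge. The side view showed it within about 2° of parallel to the rail.
- **Neighbours:** their corners had not visibly moved in the pictures. I did not measure the meter or the jar at the end.

**Doubts:**
- Hand-picked corner positions carried errors of up to about 9 mm in one picture, so being home rests mainly on the contact forces.
- One left push landed at y ≈ 0.070 m instead of 0.083 m, near the post's inner edge. The force stayed below 5 N, but I could not check directly that the hatch was untouched.

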